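Free the ratchet pawl with the release rod and lower the lift

TASK

The casting mould stands on a small ratchet lift whose pawl stops it from going down. Take the release rod out from under the low riser, reach its thin end through the window in the lift's front plate, lift the pawl's tail with it until the pawl is well clear of the toothed bar, and lay the rod down flat on the worktop, not dropping it; then lower the lift gently by its side grip all the way down, with the mould still standing on it. Touch the pawl with nothing but the rod, and leave the other things where they are.

Things in the scene. Friction and masses are not known exactly. Their poses are not given: they have to be found in the camera images.
- stand: the fixed grey ratchet lift, base 120 x 130 x 8 mm, box-shaped head up to 151 mm high, its left side open, back, right, roof and front closed. Origin: on the worktop under the middle of the upright toothed bar (14 x 20 mm in x and y); x points from the front plate into the head, y to its left. The saddle on the bar is a disc 108 mm across, always above the head
- window (a point): centre of the window in the 5 mm front plate, on its outer face (stand frame -52.5, -18, 75 mm; axes as the stand's: x goes in). A slot 18 mm wide and 80 mm high (z = 35 to 115 mm). The pawl's tail crosses it 24.5 to 36.5 mm behind this face, its underside at z = 71.5 mm while engaged; the toothed bar's near face is 45.5 mm behind, its right flank 8 mm left of the window's centre
- pawl_tail (a point): middle of the underside of the pawl's tail where it crosses the window (stand frame -22, -18, 71.5 mm while engaged). The pawl is a steel bell crank: pivot pin along the stand's x at y = 24, z = 75 mm, a strut up to a nose that catches under a tooth of the bar, and the 7 mm thick tail, which ends 59 mm right of the pivot. Lifting the tail swings the nose out to the left
- pawl (a joint): pawl angle (rad): 0 engaged, 0.9 fully swung out (stop). The pivot is stiff: it needs about 1 N upward under the tail and stays where it is left. Over about 0.35 it is clear of the teeth; well clear means over 0.5, which is the tail point lifted about 20 mm
- lift (a joint): how far the lift has been lowered (m): 0 raised (start), 0.050 fully down (stop). Drag in the slide holds it where it is left; it takes about 4 to 12 N downward to lower it. With the pawl engaged it stops after about 4 mm
- lift_grip (a point): centre of the black grip of the lift: a block 18 mm thick along the stand's x, 44 mm long along the stand's y, 26 mm high, 95 mm to the left of the stand's axis on an arm of the saddle. 216 mm above the worktop when raised, 166 mm when down. Axes as the stand's
- mould_mid (a point): centre (half-way up) of the casting mould, a light metal ring 89 mm across and 54 mm high filled with red sand, about 0.3 kg, loose on the lift's saddle; its centre is 27 mm above the saddle's top (saddle top 213 mm high when raised, 163 mm when down)
- rod_mid (a point): middle of the 180 mm release rod, on its axis, 12 mm up as it lies; x axis along the rod to the thin end. Square wooden handle 24 x 24 mm from x = -90 to -16, brass collar 17 mm thick to -9, then a steel shaft 9 mm thick to the tip at +90 mm. About 0.085 kg, balances near x = -20 mm. The handle (thicker than the window is wide) lies under the riser at the start, only the shaft sticks out
- riser: the fixed low steel riser, 90 mm deep (x), 130 mm wide (y), 40 mm high, open underneath at both ends of its x axis (36 mm clear, legs 4 mm thick along both sides). Origin: its centre, on the worktop. The rod sticks out on its +x side, whose edge is at x = +45 mm
- jar_mid (a point): centre of the white jar with blue lid standing on the riser, 52 mm across, 60 mm high (bystander)
- stone_mid (a point): centre of the flat broken grey-brown stone, 43 x 54 mm, 16 mm high, on the worktop beside the rod (bystander)
- bottle_mid (a point): centre of the tall brown jar with black lid, 60 mm across, 88 mm high (bystander)
- hammer_mid (a point): middle of the small hammer, 216 mm long along its x axis, 27 mm high, head at its +x end (bystander)
- brush_mid (a point): middle of the flux brush, 164 mm long along its y axis, 10 mm high (bystander)
Not all that is in view belongs to the job. Leave any turquoise look-alike of the part that bears mould_mid alone.

How it is judged:
By the outcome, as a careful person would: the job done as asked, in the order asked, and still so for the second after the job is handed in, with the robot touching nothing.
It also fails if it takes over 67 s, if anything falls off the work surface, if the arm or the gripper's body presses on something with over 40 N, if the wrist force passes 120 N, or if a joint passes its speed limit or range.

ROBOT

A 7-joint arm with a two-finger parallel gripper is mounted at the origin on a cart in front of the work surface, level with it; the furniture and walls round the work are solid. World frame = base frame: x ahead of the robot, y to its left, z up, the work surface at z = 0. Lengths are in mm, angles in rad, forces in N, time in s.
With the tool pointing down it reaches from about 425 to 975 mm from the base axis. Payload 16.7 kg.
Tool frame: the origin (TCP) lies midway between the tips of the shut fingers; the grasp point (between the pads) lies 19 mm behind it; z points along the fingers, y is the line along which they close (so a half turn about z gives the same grasp; the last joint's range is limited). The gripper opens to 85 mm and grips with 20 to 120 N. Pads are 22 mm wide; open, the fingers measure 114 mm over their backs; the gripper's body (76 mm by 85 mm) begins 54 mm behind the grasp point. The pads swing forward as they close: fully open they stand 13 mm farther back than shut.
Start: joints at [1.117, 0.426, 0.074, 1.606, -0.034, 1.111, -0.067], TCP at [201.894, -644.061, 231.302] pointing down, gripper open.
Joint ranges: [-2.85, 2.85], [-0.5, 2.14], [-1.23, 1.37], [0.21, 2.46], [-1.02, 4.16], [0.16, 2.05], [-2.73, 2.73]. Speed limits (rad/s): [1.89, 1.89, 2.39, 2.39, 3.01, 3.01, 3.01].

INTERFACE

Orientations are given as [roll, pitch, yaw] about the fixed x, y, z axes, in that order (R = Rz(yaw) Ry(pitch) Rx(roll)).
In Python, from bench import r gives the robot as it stands. The module is installed in compiled form; this text tells all that it offers.
- The arm moves only by the shell command python3 -m handwheel 'ROWS' [OPENING] [FORCE]. ROWS is JSON, a list of rows, each an object of numbers: "x", "y", "z": the shift along the tool's x, y, z in m; "twist": the turn about the tool's z in rad. In form: [{"x": .., "y": .., "z": .., "twist": ..}, ...]. A call has 1 to 12 rows; each row shifts and turns the commanded pose from where the row before left it, along the tool's axes as they then stand; what a row does not reach is not made up. A row lasts 1/10 s, in which the tool goes at most 50 mm and 8.59 degrees, less where a joint would pass 70% of its speed; a pose out of reach is approached as far as the arm can. A call is refused whole if a number of a shift passes 0.05 or a number of a turn 0.15, either way. A call with a gripper value outside its range is refused whole. OPENING is the finger opening in m, from 0 to 0.0854, set as the call begins (- or left out, the last holds). The fingers move at their own pace and stop on an object; FORCE is the grip in N (left out, the last holds). Time passes only in rows, so rows that do not move let the fingers close. It gives the time, the measured TCP pose, the force, the opening and the grip force at its end, in the units of the state.
- r.get_state(): the state, without advancing time (a new reading comes with each control period).
- r.grab_frame(name): name is "side" or "top"; returns the picture (400x640x3 uint8, blue, green, red); there is no depth.
- r.camera_info(name): a dict with "camera_matrix" (3x3 intrinsics, pixels), "k1" (the pictures are not rectified: a ray, as slopes to the right and down, at radius r is drawn at 1 + k1 r^2 times it, then the intrinsics apply), "world_from_camera" (4x4, takes a point from camera to world coordinates). Camera axes: x right, y down, z forward; pixel columns grow to the right and rows downward; lengths in mm; the calibration is good to about 2 mm. A picture is of the moment at which its call begins. camera_info takes no time and is no camera call.
- r.sign_off(): hands the job in; it is judged then, once.
The state is a dict: "t": time; "q": joint angles; "joint_vel": joint speeds; "tau": joint torques, N m; "ee_pos": TCP position; "orientation": TCP orientation; "contact_force": force on the tool from outside, world axes, zero at the start; "wrist_torque": the same for the moment, N m; "opening": finger opening in mm; "gripper_force": force on a finger pad.
Only numpy, scipy, OpenCV 4.12 (cv2) and the standard library are available. Lean on these libraries where they do the work, as an engineer would, in place of code of your own. Each camera call takes 0.05 s, during which the arm holds its last target. There are 200 camera calls.

## Working session

There is one attempt and no reset: what is moved stays moved. The work goes in short steps, Python scripts to look and compute and a shell command to move; the robot and the scene stay as the last step left them, time stands still between calls to the robot, and variables do not carry over. Pictures are saved under pics/ and viewed, at most 10 in all, crops included, and the job is handed in when it is done.

```bash
mkdir -p pics; python3 - <<'E'
from bench import r
import cv2,numpy as np
for n in("side","top"):
    cv2.imwrite(f"pics/{n}0.png",r.grab_frame(n)); c=r.camera_info(n); print(n,np.round(c["camera_matrix"],1).tolist(),c["k1"],np.round(c["world_from_camera"],3).tolist())
s=r.get_state(); print(s["t"],s["ee_pos"],s["orientation"],s["opening"])
E
```

```text
side [[364.0, 0.0, 317.1], [0.0, 364.0, 200.4], [0.0, 0.0, 1.0]] -0.030045940588982047 [[-0.991, -0.078, 0.109, 443.565], [-0.133, 0.443, -0.887, 809.058], [0.021, -0.893, -0.449, 534.579], [0.0, 0.0, 0.0, 1.0]]
top [[502.5, 0.0, 322.1], [0.0, 502.5, 196.7], [0.0, 0.0, 1.0]] -0.09405407485440488 [[-0.328, -0.823, 0.464, -26.837], [-0.944, 0.28, -0.172, 280.367], [0.012, -0.494, -0.869, 1204.91], [0.0, 0.0, 0.0, 1.0]]
0.1 [ 201.76719825 -643.75188205  230.6734847 ] [-3.14043042e+00  8.12597967e-05  3.03722894e-01] 85.50965837906352
```

View pics/side0.png

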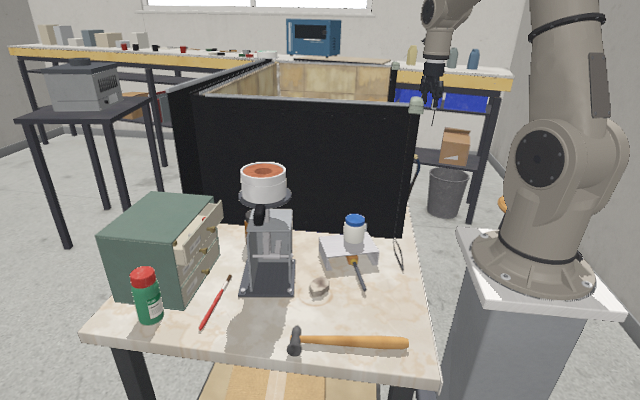

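View pics/top0.png

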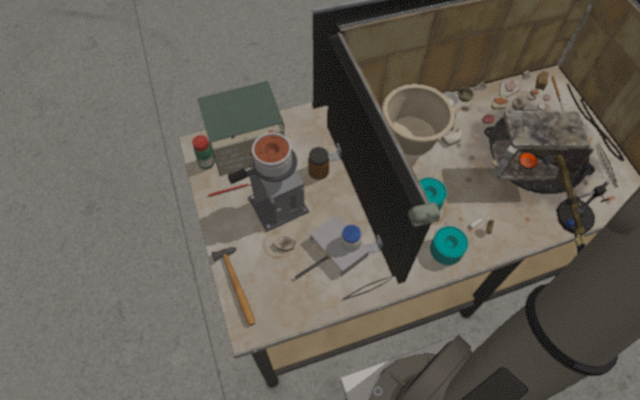

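Side view: the lift with the mould is at (263,185), its grip at about (260,215). The riser with the jar is at (350,245), the rod shaft from (352,262) to (364,290), the stone at (318,290), the hammer at (345,342) and the brush at (215,300). A black wall separates these from the arm. Top view: the lift is at (275,175), the riser at (340,243), the rod from (325,257) to (295,277), and the turquoise rings at (430,193) and (450,245), beyond the wall.

```bash
cat > h.py <<'E'
import numpy as np,cv2
from bench import r
def cam(n):
    c=r.camera_info(n); return np.array(c["camera_matrix"]),c["k1"],np.array(c["world_from_camera"])
def ray(n,uv):
    K,k,T=cam(n); d=(np.array(uv,float)-K[:2,2])/[K[0,0],K[1,1]]
    s=d.copy()
    for _ in range(20): s=d/(1+k*(s@s))
    return T[:3,3],T[:3,:3]@np.array([*s,1.])
def onz(n,uv,z):
    o,d=ray(n,uv); return o+d*(z-o[2])/d[2]
def tri(a,b):
    (o,d),(p,e)=ray("side",a),ray("top",b)
    t=np.linalg.lstsq(np.c_[d,-e],p-o,rcond=None)[0]; P,Q=o+d*t[0],p+e*t[1]
    return (P+Q)/2,np.linalg.norm(P-Q)
def proj(n,P):
    K,k,T=cam(n); c=T[:3,:3].T@(np.array(P,float)-T[:3,3]); s=c[:2]/c[2]
    return K[:2,:2]@(s*(1+k*(s@s)))+K[:2,2]
E
python3 - <<'E'
import cv2
a=cv2.imread("pics/side0.png")[155:305,225:385]; b=cv2.imread("pics/top0.png")[120:290,225:385]
cv2.imwrite("pics/c1.png",cv2.resize(a,None,fx=5,fy=5*.8,interpolation=cv2.INTER_CUBIC)[:600])
cv2.imwrite("pics/c2.png",cv2.resize(b,None,fx=3.5,fy=3.5,interpolation=cv2.INTER_CUBIC))
E
```

```text
(no output)
```

View pics/c1.png

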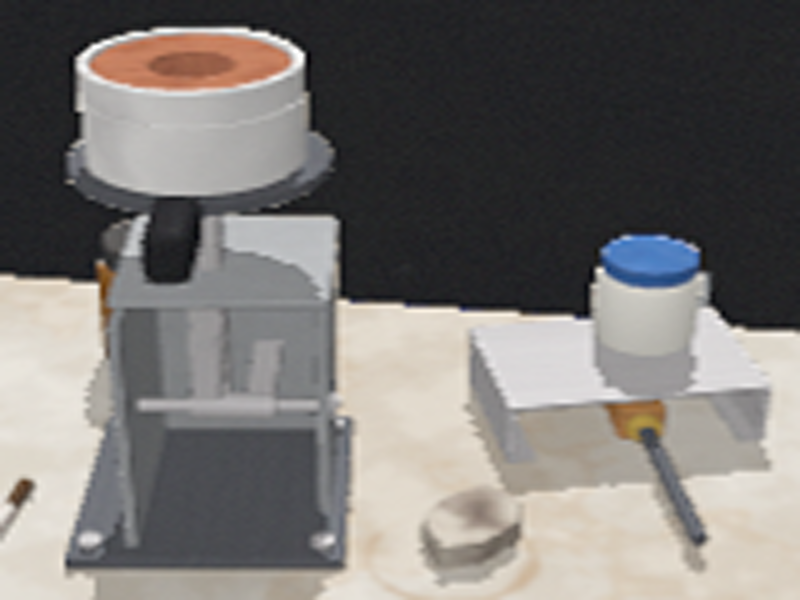

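View pics/c2.png

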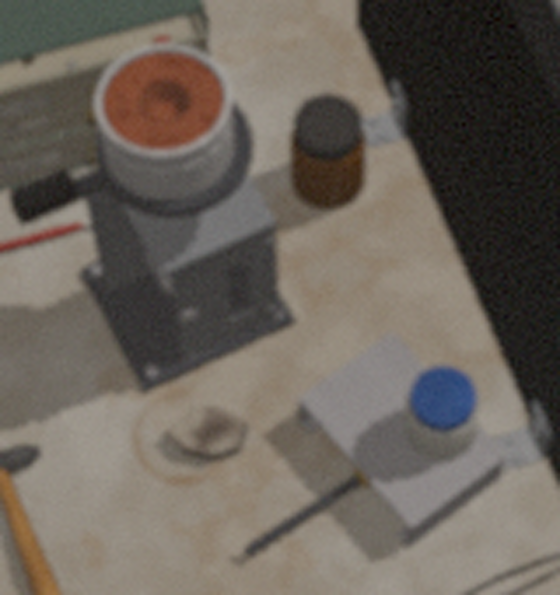

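```bash
python3 - <<'E'
from h import *
np.set_printoptions(precision=1,suppress=True)
s=lambda u,v:(225+u/5,155+v/4); t=lambda u,v:(225+u/3.5,120+v/3.5)
def p(n,a,b,z):
    A=onz("side",s(*a),z) if a else None; B=onz("top",t(*b),z) if b else None; print(n,A,B, tri(s(*a),t(*b)) if a and b else "")
p("base fl",(345,563),(150,385),8); p("base bl",(68,566),(83,270),8); p("base fr",(352,425),(292,320),8)
p("tip",(702,540),(240,557),12); p("shaft0",(645,435),(358,482),12)
p("ris A",(510,408),(300,408),40);p("ris B",(470,330),(390,338),40)
p("ris C",(715,310),(500,465),40);p("ris D",(768,385),(408,530),40)
p("lid",(650,255),(442,395),90+10); p("grip",(173,240),(43,195),216); p("mould top",(190,62),(164,103),267)
p("stone",(470,530),(210,432),10); p("bottle",None,(330,125),88)
print("wall top",[onz("side",q,300)for q in((197,95),(415,103))], tri((415,103),(425,210)))
print("brush",onz("side",(230,277),5),onz("side",(202,327),5)," hammer",onz("side",(295,340),15),onz("side",(405,343),15))
for q in((435,385),(130,340),(180,130)): print("table",onz("side",q,0))
print("drawers", tri((225,205),(283,124)),tri((152,193),(200,97)))
E
```

```text
base fl [560.  223.4   8. ] [562.2 212.2   8. ] (array([564. , 212.3,  -0.6]), np.float64(4.453712276614127))
base bl [674.4 244.3   8. ] [675.1 234.1   8. ] (array([679.4, 233.9,  -1.1]), np.float64(1.8201380908525944))
base fr [579.6 102.9   8. ] [580.4  93.2   8. ] (array([582.6,  92.4,   0.9]), np.float64(2.4066937813712266))
tip [410.6 186.   12. ] [408.3 189.7  12. ] (array([409.3, 189.3,  13.7]), np.float64(3.241084089605453))
shaft0 [439.   95.6  12. ] [435.6  90.5  12. ] (array([438.3,  89.5,   7.1]), np.float64(1.5779219809447511))
ris A [502.4 117.8  40. ] [493.3 115.6  40. ] (array([499.5, 113.9,  35. ]), np.float64(7.410476212952006))
ris B [531.3  38.   40. ] [526.2  33.8  40. ] (array([530.4,  32.3,  35.3]), np.float64(3.6887296568439774))
ris C [409.1  -6.7  40. ] [404.   -5.9  40. ] (array([407. ,  -7.2,  38.4]), np.float64(4.706188904411442))
ris D [383.2  74.8  40. ] [378.9  73.8  40. ] (array([381.5,  72.7,  37.6]), np.float64(3.4943786575975873))
lid [445.2  33.6 100. ] [444.   27.5 100. ] (array([445.4,  26.8,  96.3]), np.float64(0.4155446457416685))
grip [614.8 256.1 216. ] [617.  252.5 216. ] (array([616.7, 252.5, 214.5]), np.float64(2.0684029483106183))
mould top [629.2 171.3 267. ] [626.8 162.1 267. ] (array([631.3, 161.4, 262.3]), np.float64(1.899600204594529))
stone [510.8 191.2  10. ] [509.7 180.9  10. ] (array([512.7, 180.4,   1.4]), np.float64(1.6016757739699812))
bottle None [690.9  24.8  88. ] 
wall top [array([ 994.5, -352.8,  300. ]), array([ 285. , -391.5,  300. ])] (array([329.4, -61.9, 364.9]), np.float64(1.9756751946258249))
brush [715.7 181.9   5. ] [717.1 334.2   5. ]  hammer [534.6 346.2  15. ] [337.4 323.4  15. ]
table [291.7 391.7   0. ]
table [837.2 381.6   0. ]
table [1385.1 -929.7    0. ]
drawers (array([756.6,  98.6, 152.9]), np.float64(29.635775185671204)) (array([812.1, 282.3, 266.4]), np.float64(32.6872861895692))
```

```bash
python3 - <<'E'
from h import *
np.set_printoptions(precision=1,suppress=True)
print(onz("side",(403,235),0),onz("top",(405,277),0))
for z in(250,300,350,400,450): print(z,onz("side",(415,103),z),onz("top",(412,205),z),onz("top",(345,40),z),onz("side",(197,95),z))
E
python3 -m handwheel '[{"z":-0.03},{"z":-0.05},{"z":-0.05},{"z":-0.05},{"z":-0.05},{"z":-0.05},{"z":-0.02}]'
```

```text
[309.5 -75.5   0. ] [325.8 -80.8   0. ]
250 [ 251.2 -647.4  250. ] [399.8 -87.3 250. ] [ 921.  -126.5  250. ] [1111.9 -600.4  250. ]
300 [ 285.  -391.5  300. ] [377.5 -68.1 300. ] [ 871.4 -105.2  300. ] [ 994.5 -352.8  300. ]
350 [ 318.8 -135.6  350. ] [355.2 -48.8 350. ] [821.7 -83.9 350. ] [ 877.1 -105.1  350. ]
400 [352.6 120.3 400. ] [332.8 -29.6 400. ] [772.1 -62.6 400. ] [759.6 142.5 400. ]
450 [386.4 376.2 450. ] [310.5 -10.3 450. ] [722.5 -41.3 450. ] [642.2 390.2 450. ]invalid input at $[0]: expected keys x, y, z, twist
```

The wall top is at about z = 360, so I'll cross at about 460.

```bash
python3 -m handwheel '[{"x":0,"y":0,"z":-0.03,"twist":0},{"x":0,"y":0,"z":-0.05,"twist":0},{"x":0,"y":0,"z":-0.05,"twist":0},{"x":0,"y":0,"z":-0.05,"twist":0},{"x":0,"y":0,"z":-0.04,"twist":0},{"x":0,"y":0,"z":-0.02,"twist":0},{"x":0,"y":0,"z":0,"twist":0}]'
```

```text
t: 0.8
ee_pos: [202.0, -644.6, 474.5]
orientation: [3.137, -0.0, 0.304]
contact_force: [-0.5, -0.3, -0.4]
opening: 86.0
gripper_force: 0.0
```

```bash
python3 -m handwheel '[{"x":0.02,"y":0,"z":0,"twist":-0.03},{"x":0.04,"y":0,"z":0,"twist":-0.06},{"x":0.05,"y":0,"z":0,"twist":-0.074},{"x":0.05,"y":0,"z":0,"twist":-0.074},{"x":0.05,"y":0,"z":0,"twist":-0.074},{"x":0.05,"y":0,"z":0,"twist":-0.074},{"x":0.05,"y":0,"z":0,"twist":-0.074},{"x":0.05,"y":0,"z":0,"twist":-0.074},{"x":0.05,"y":0,"z":0,"twist":-0.074},{"x":0.05,"y":0,"z":0,"twist":-0.074},{"x":0.05,"y":0,"z":0,"twist":-0.074},{"x":0.05,"y":0,"z":0,"twist":-0.074}]' && python3 -m handwheel '[{"x":0.05,"y":0,"z":0,"twist":-0.074},{"x":0.05,"y":0,"z":0,"twist":-0.074},{"x":0.05,"y":0,"z":0,"twist":-0.074},{"x":0.05,"y":-0.01,"z":0,"twist":-0.074},{"x":0.05,"y":-0.02,"z":0,"twist":-0.074},{"x":0.05,"y":-0.03,"z":0,"twist":-0.074},{"x":0.05,"y":-0.03,"z":0,"twist":-0.074},{"x":0.03,"y":-0.03,"z":0,"twist":-0.06},{"x":0,"y":-0.01,"z":0,"twist":0},{"x":0,"y":0,"z":0,"twist":0},{"x":0,"y":0,"z":0,"twist":0}]'
```

```text
t: 2.0
ee_pos: [625.3, -297.6, 469.4]
orientation: [-3.139, -0.0, 1.138]
contact_force: [1.5, -0.4, 0.2]
opening: 85.6
gripper_force: 0.0
t: 3.1
ee_pos: [575.4, 51.0, 470.6]
orientation: [-3.141, 0.0, 1.711]
contact_force: [0.0, -0.1, 0.7]
opening: 85.6
gripper_force: 0.0
```

```bash
cat >> h.py <<'E'
def togo(x,y,z,yaw):
    s=r.get_state(); p=s["ee_pos"]; a=s["orientation"][2]; d=np.array([x,y,z])-p
    w=lambda u:(u+np.pi)%(2*np.pi)-np.pi
    f=lambda a:np.round([np.cos(a)*d[0]+np.sin(a)*d[1],np.sin(a)*d[0]-np.cos(a)*d[1],-d[2]],1)
    print("t",round(s["t"],2),"pos",np.round(p,1),"yaw",round(a,3),"F",np.round(s["contact_force"],1),"| twist",round(-w(yaw-a),3),"shift now",f(a),"shift after twist",f(yaw))
E
python3 -c "
from h import *
togo(421.8,146.1,3,1.854)
import cv2;cv2.imwrite('pics/x.png',r.grab_frame('side'))"
```

```text
t 3.1 pos [575.4  51.  470.6] yaw 1.711 F [ 0.  -0.1  0.7] | twist -0.143 shift now [ 115.6 -138.9  467.6] shift after twist [ 134.2 -121.   467.6]
```

```bash
python3 -m handwheel '[{"x":0,"y":-0.02,"z":0.02,"twist":-0.043},{"x":0.0,"y":-0.04,"z":0.02,"twist":-0.05},{"x":0.02,"y":-0.04,"z":0.02,"twist":-0.05},{"x":0.034,"y":-0.021,"z":0.03,"twist":0},{"x":0.04,"y":0,"z":0.03,"twist":0},{"x":0.03,"y":0,"z":0.04,"twist":0},{"x":0.01,"y":0,"z":0.05,"twist":0},{"x":0,"y":0,"z":0.05,"twist":0},{"x":0,"y":0,"z":0.04,"twist":0},{"x":0,"y":0,"z":0.02,"twist":0},{"x":0,"y":0,"z":0.0,"twist":0},{"x":0,"y":0,"z":0.0,"twist":0}]' && python3 -c "
from h import *
togo(421.8,146.1,3,1.854)
a=r.grab_frame('side')[170:320,270:430];b=r.grab_frame('top')[180:310,230:390]
cv2.imwrite('pics/d1.png',np.hstack([cv2.resize(a,(400,375)),cv2.resize(b,(400,375))]))"
```

```text
t: 4.35
ee_pos: [421.0, 155.1, 152.5]
orientation: [-3.141, -0.001, 1.854]
contact_force: [0.7, 0.3, 1.0]
opening: 85.4
gripper_force: 0.0
t 4.35 pos [421.  155.1 152.5] yaw 1.854 F [0.7 0.3 1. ] | twist 0.0 shift now [ -8.9  -1.7 149.5] shift after twist [ -8.9  -1.7 149.5]
```

View pics/d1.png

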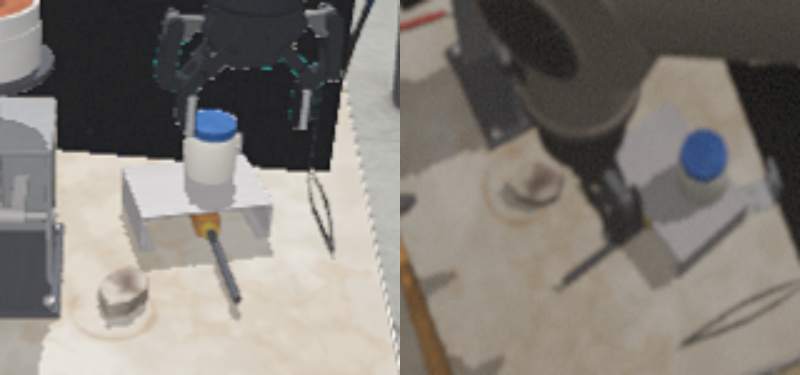

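The fingers hang above the shaft at side-crop (250,100), with the rod tip at crop (238,298). Top crop shows the stone close to one finger, so I'll narrow the opening before descending.

```bash
python3 -m handwheel '[{"x":-0.005,"y":-0.002,"z":0.02,"twist":0},{"x":-0.004,"y":0,"z":0.03,"twist":0},{"x":0,"y":0,"z":0.03,"twist":0},{"x":0,"y":0,"z":0.03,"twist":0},{"x":0,"y":0,"z":0.02,"twist":0},{"x":0,"y":0,"z":0.01,"twist":0},{"x":0,"y":0,"z":0.008,"twist":0},{"x":0,"y":0,"z":0.002,"twist":0},{"x":0,"y":0,"z":0,"twist":0},{"x":0,"y":0,"z":0,"twist":0}]' 0.045 && python3 -m handwheel '[{"x":0,"y":0,"z":0,"twist":0},{"x":0,"y":0,"z":0,"twist":0},{"x":0,"y":0,"z":0,"twist":0},{"x":0,"y":0,"z":0,"twist":0},{"x":0,"y":0,"z":0,"twist":0},{"x":0,"y":0,"z":0,"twist":0},{"x":0,"y":0,"z":0,"twist":0},{"x":0,"y":0,"z":0,"twist":0}]' 0 30
```

```text
t: 5.45
ee_pos: [421.7, 145.9, 3.1]
orientation: [3.14, 0.0, 1.855]
contact_force: [0.1, -0.1, 0.5]
opening: 45.1
gripper_force: 0.0
t: 6.25
ee_pos: [421.1, 145.8, 2.3]
orientation: [3.142, -0.0, 1.855]
contact_force: [0.4, -1.1, 0.4]
opening: 7.3
gripper_force: 30.4
```

```bash
python3 -m handwheel '[{"x":0.005,"y":0,"z":0,"twist":0},{"x":0.01,"y":0,"z":0,"twist":0},{"x":0.01,"y":0,"z":0,"twist":0},{"x":0.01,"y":0,"z":0,"twist":0},{"x":0.01,"y":0,"z":0,"twist":0},{"x":0.01,"y":0,"z":0,"twist":0},{"x":0.01,"y":0,"z":0,"twist":0},{"x":0.01,"y":0,"z":0,"twist":0},{"x":0.01,"y":0,"z":0,"twist":0},{"x":0.01,"y":0,"z":0,"twist":0},{"x":0,"y":0,"z":0,"twist":0},{"x":0,"y":0,"z":0,"twist":0}]' && python3 -c "
from h import *
a=r.grab_frame('side')[210:360,270:430];b=r.grab_frame('top')[190:320,230:390]
cv2.imwrite('pics/d2.png',np.hstack([cv2.resize(a,(400,375)),cv2.resize(b,(400,375))]))"
```

```text
t: 7.45
ee_pos: [394.4, 237.3, 2.3]
orientation: [3.141, -0.0, 1.855]
contact_force: [-0.6, 0.8, 1.2]
opening: 7.6
gripper_force: 30.4
```

View pics/d2.png

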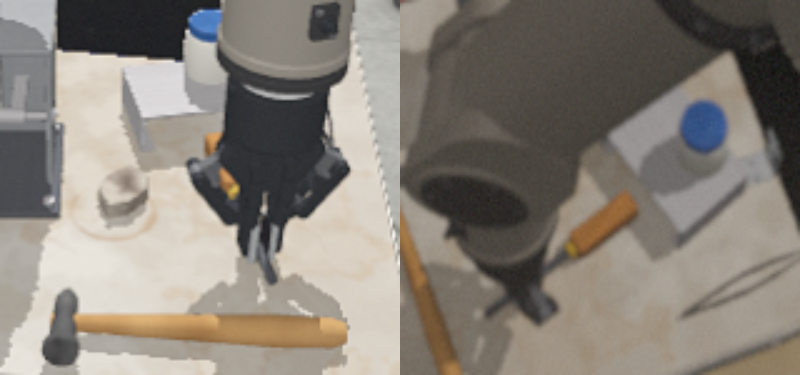

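The rod has been pulled out: the handle is wholly clear of the riser (top crop (605,222), collar at (573,247)), and the jar, stone and hammer are untouched. Next I'll regrasp it on the handle.

```bash
python3 -m handwheel '[{"x":0,"y":0,"z":0,"twist":0},{"x":0,"y":0,"z":0,"twist":0},{"x":0,"y":0,"z":0,"twist":0},{"x":0,"y":0,"z":-0.01,"twist":0},{"x":0,"y":0,"z":-0.02,"twist":0},{"x":0,"y":0,"z":-0.02,"twist":0},{"x":-0.02,"y":0,"z":0,"twist":0},{"x":-0.03,"y":0,"z":0,"twist":0},{"x":-0.03,"y":0,"z":0,"twist":0},{"x":-0.018,"y":0,"z":0,"twist":0},{"x":0,"y":0,"z":0,"twist":0},{"x":0,"y":0,"z":0,"twist":0}]' 0.05 && python3 - <<'E'
from h import *
f=r.grab_frame('top'); hsv=cv2.cvtColor(f,cv2.COLOR_BGR2HSV)
m=cv2.inRange(hsv,(5,110,60),(25,255,255)); m[:, :285]=0; m[:240]=0; m[300:]=0; m[:,345:]=0
n,_,st,c=cv2.connectedComponentsWithStats(m)
np.set_printoptions(precision=1,suppress=True)
for i in range(1,n):
    if st[i,4]>8: print(st[i],c[i],onz('top',c[i],18))
g=r.grab_frame('side');hsv=cv2.cvtColor(g,cv2.COLOR_BGR2HSV)
m=cv2.inRange(hsv,(5,110,60),(25,255,255))[230:320,330:400]
n,_,st,c=cv2.connectedComponentsWithStats(m)
for i in range(1,n):
    if st[i,4]>8: print(st[i],c[i]+[330,230],onz('side',c[i]+[330,230],18))
togo(422,143.3,3,1.855)
E
```

```text
t: 8.75
ee_pos: [422.1, 142.9, 52.9]
orientation: [3.141, -0.0, 1.854]
contact_force: [-1.1, 1.4, -0.4]
opening: 49.7
gripper_force: 0.0
[296 264  17  15 148] [304.4 271.5] [416.5 158.4  18. ]
[ 22  33  17  28 290] [359.9 275.7] [424.  146.5  18. ]
t 8.85 pos [421.9 143.7  52.7] yaw 1.856 F [ 0.3 -0.4  0.5] | twist 0.001 shift now [-0.4  0.  49.7] shift after twist [-0.4  0.  49.7]
```

```bash
python3 -m handwheel '[{"x":0,"y":0,"z":0.02,"twist":0},{"x":0,"y":0,"z":0.02,"twist":0},{"x":0,"y":0,"z":0.009,"twist":0},{"x":0,"y":0,"z":0,"twist":0},{"x":0,"y":0,"z":0,"twist":0}]' && python3 -m handwheel '[{"x":0,"y":0,"z":0,"twist":0},{"x":0,"y":0,"z":0,"twist":0},{"x":0,"y":0,"z":0,"twist":0},{"x":0,"y":0,"z":0,"twist":0},{"x":0,"y":0,"z":0,"twist":0},{"x":0,"y":0,"z":-0.01,"twist":0},{"x":0,"y":0,"z":-0.03,"twist":0},{"x":0,"y":0,"z":-0.03,"twist":0},{"x":0,"y":0,"z":-0.02,"twist":0},{"x":0,"y":0,"z":0,"twist":0}]' 0 50
```

```text
t: 9.35
ee_pos: [421.9, 143.5, 3.7]
orientation: [-3.142, -0.0, 1.856]
contact_force: [0.4, 0.4, -0.0]
opening: 50.1
gripper_force: 0.0
t: 10.35
ee_pos: [423.4, 143.3, 96.4]
orientation: [3.137, 0.0, 1.854]
contact_force: [-0.7, -0.2, -1.2]
opening: 23.0
gripper_force: 49.7
```

```bash
python3 - <<'E'
from h import *
np.set_printoptions(precision=1,suppress=True,linewidth=150)
f=cv2.imread("pics/top0.png"); g=cv2.cvtColor(f,cv2.COLOR_BGR2GRAY)
print(g[184:218,284:306])
c,s=np.cos(.165),np.sin(.165)
W=lambda x,y,z:(631+c*x-s*y,161.5+s*x+c*y,z)
for q in((-52.5,-18,75),(-52.5,-9,115),(-52.5,-27,115),(-52.5,-9,35),(-52.5,-27,35)): print(q,W(*q),proj("top",W(*q)))
E
```

```text
[[116 119 114 116 117 116 117 118 118 114 116 117 115 113 113 114 101  94  92  85  90  91]
 [118 119 115 117 117 118 117 115 114 114 116 116 113 107 101  93  84  74  73  77  92 101]
 [116 115 116 119 116 120 119 117 116 116 115 110 101  93  84  74  68  66  70  86 107 117]
 [118 119 121 116 117 115 120 117 114 108 100  91  80  70  62  63  61  70  78  93 115 127]
 [115 116 115 120 121 116 113 107  97  91  79  70  61  64  60  63  68  80  87  93 116 133]
 [118 118 119 116 114 104  96  84  77  67  62  58  65  62  62  65  68  75  77  94 115 134]
 [118 116 110 101  95  86  79  67  60  61  60  62  60  59  61  64  63  64  69  93 118 137]
 [111 104  95  81  77  67  59  57  63  61  59  62  65  65  65  62  68  60  64  91 112 130]
 [ 92  81  75  65  63  64  52  62  67  59  57  64  60  62  62  68  63  63  64  84 113 129]
 [ 69  68  61  58  58  64  63  64  62  62  60  59  54  62  62  65  63  65  63  79 109 126]
 [ 56  58  61  62  64  60  60  68  60  61  61  64  60  60  67  63  56  59  63  81 108 128]
 [ 63  62  61  63  60  61  57  61  61  54  60  62  64  62  66  65  62  58  70  77 109 127]
 [ 61  6
[... 1786 characters left out ...]
  74  87  98 107 121 129]
 [ 66  64  61  61  61  65  67  65  62  67  66  65  65  64  80  92 109 118 123 130 132 134]
 [ 64  66  60  68  66  65  59  69  63  63  66  71  72  90 109 120 131 135 138 137 137 134]]
(-52.5, -18, 75) (np.float64(582.1695783021454), np.float64(135.1212222267655), 75) [292.4 203.3]
(-52.5, -9, 115) (np.float64(580.6913073232311), np.float64(143.99898742488264), 115) [288.6 197. ]
(-52.5, -27, 115) (np.float64(583.6478492810597), np.float64(126.24345702864838), 115) [295. 194.]
(-52.5, -9, 35) (np.float64(580.6913073232311), np.float64(143.99898742488264), 35) [290. 212.]
(-52.5, -27, 35) (np.float64(583.6478492810597), np.float64(126.24345702864838), 35) [296.  209.2]
```

```bash
python3 -c "
from h import *
togo(440,115,70,.165)
a=cv2.imread('pics/top0.png')[160:225,255:320]; b=cv2.imread('pics/side0.png')[195:270,250:310]
cv2.imwrite('pics/e1.png',np.hstack([cv2.resize(a,(400,400),interpolation=cv2.INTER_CUBIC),cv2.resize(b,(320,400),interpolation=cv2.INTER_CUBIC)]))"
```

```text
t 10.35 pos [423.4 143.3  96.4] yaw 1.854 F [-0.7 -0.2 -1.2] | twist 1.689 shift now [-31.8   8.   26.4] shift after twist [11.7 30.6 26.4]
```

View pics/e1.png

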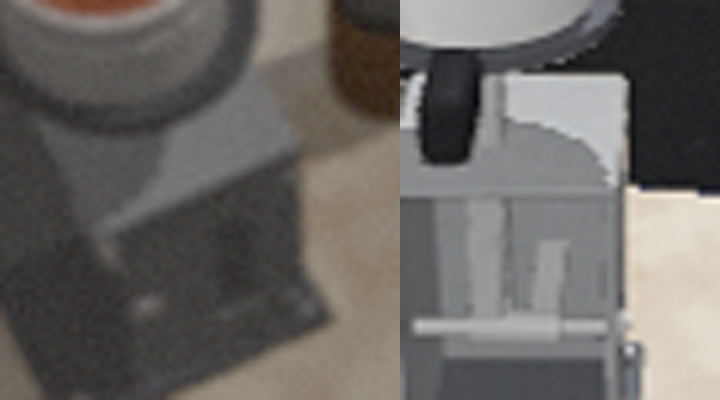

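Window in the top view: dark slot, columns 290–295.5 and rows 196–207, so its centre is near (293,202), which agrees with my stand estimate. The side panel shows the bar, pivot pin and strut. Now I'll turn the rod to line up.

```bash
python3 -m handwheel '[{"x":-0.01,"y":-0.002,"z":0,"twist":0},{"x":-0.015,"y":-0.003,"z":0,"twist":0},{"x":-0.009,"y":-0.002,"z":0,"twist":0},{"x":0,"y":0,"z":0,"twist":0.05},{"x":0,"y":0,"z":0,"twist":0.1},{"x":0,"y":0,"z":0,"twist":0.139},{"x":0,"y":0,"z":0,"twist":0.14},{"x":0,"y":0,"z":0,"twist":0.14},{"x":0,"y":0,"z":0,"twist":0.14},{"x":0,"y":0,"z":0,"twist":0.14},{"x":0,"y":0,"z":0,"twist":0.14}]' && python3 -m handwheel '[{"x":0,"y":0,"z":0,"twist":0.14},{"x":0,"y":0,"z":0,"twist":0.14},{"x":0,"y":0,"z":0.01,"twist":0.14},{"x":0,"y":0,"z":0.02,"twist":0.14},{"x":0,"y":0,"z":0.015,"twist":0.1},{"x":0,"y":0,"z":0,"twist":0.04},{"x":0,"y":0,"z":0,"twist":0},{"x":0,"y":0,"z":0,"twist":0}]' && python3 - <<'E'
from h import *
togo(426.4,107.5,51,.165)
for n in("side","top"): cv2.imwrite(f"pics/{n}1.png",r.grab_frame(n))
p=r.get_state(); P=p["ee_pos"]; a=p["orientation"][2]
for L in (40,100,143): 
    Q=P+[L*np.cos(a),L*np.sin(a),8.7]; print(L,np.round(Q,1),proj("side",Q).round(1),proj("top",Q).round(1))
a=cv2.imread('pics/top1.png')[170:270,250:370]; b=cv2.imread('pics/side1.png')[200:300,260:380]
cv2.imwrite('pics/e2.png',np.hstack([cv2.resize(x,(400,333),interpolation=cv2.INTER_CUBIC)for x in(a,b)]))
E
```

```text
t: 11.45
ee_pos: [424.3, 107.7, 92.7]
orientation: [-3.141, 0.001, 0.86]
contact_force: [0.4, 1.0, -0.1]
opening: 22.7
gripper_force: 49.7
t: 12.25
ee_pos: [424.5, 108.1, 48.1]
orientation: [3.142, 0.001, 0.167]
contact_force: [-0.7, 0.5, -0.3]
opening: 22.9
gripper_force: 49.7
t 12.25 pos [424.5 108.1  48.1] yaw 0.167 F [-0.7  0.5 -0.3] | twist 0.002 shift now [ 1.7  0.9 -2.9] shift after twist [ 1.7  0.9 -2.9]
40 [464.3 114.8  57.1] [343.9 251.7] [314.7 243.5]
100 [523.5 124.8  57.1] [317.7 251.7] [303.5 224.6]
143 [565.9 131.9  57.1] [298.9 251.8] [295.8 211.5]
```

View pics/e2.png

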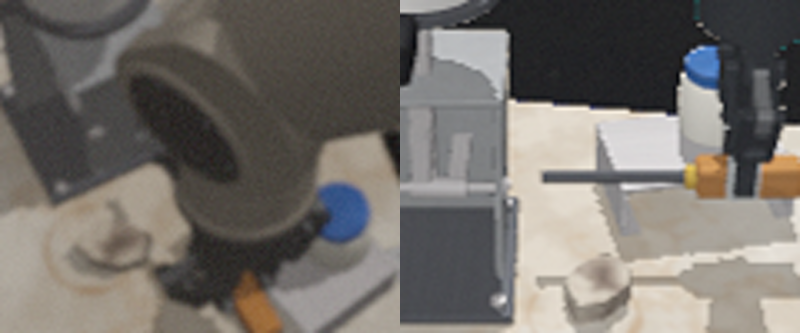

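Side view: the rod is level, its tip at px (303,253), about 134 mm from the TCP, 26 mm before the plate. The arm hides the window in the top view. I'll enter slowly and watch the force.

```bash
python3 -m handwheel '[{"x":0,"y":0,"z":-0.003,"twist":0.002},{"x":0.008,"y":0,"z":0,"twist":0},{"x":0.008,"y":0,"z":0,"twist":0},{"x":0.006,"y":0,"z":0,"twist":0},{"x":0.005,"y":0,"z":0,"twist":0},{"x":0.005,"y":0,"z":0,"twist":0},{"x":0.004,"y":0,"z":0,"twist":0},{"x":0,"y":0,"z":0,"twist":0},{"x":0,"y":0,"z":0,"twist":0}]'; python3 - <<'E'
from h import *
f=r.grab_frame('side'); cv2.imwrite('pics/side2.png',f)
togo(493,119,51,.165)
E
```

```text
t: 13.25
ee_pos: [460.1, 114.2, 51.2]
orientation: [-3.142, 0.0, 0.164]
contact_force: [-0.2, 0.1, -0.6]
opening: 22.8
gripper_force: 49.7
t 13.3 pos [460.  114.1  51.3] yaw 0.164 F [ 0.4 -0.6 -0.5] | twist -0.001 shift now [33.3  0.6  0.3] shift after twist [33.3  0.6  0.3]
```

```bash
python3 -m handwheel '[{"x":0.005,"y":0,"z":0,"twist":0},{"x":0.005,"y":0,"z":0,"twist":0},{"x":0.005,"y":0,"z":0,"twist":0},{"x":0.005,"y":0,"z":0,"twist":0},{"x":0.005,"y":0,"z":0,"twist":0},{"x":0.005,"y":0,"z":0,"twist":0},{"x":0.003,"y":0,"z":0,"twist":0},{"x":0,"y":0,"z":0,"twist":0},{"x":0,"y":0,"z":0,"twist":0}]'; python3 - <<'E'
from h import *
f=r.grab_frame('side'); cv2.imwrite('pics/e3.png',cv2.resize(f[190:300,230:350],(720,600),interpolation=cv2.INTER_CUBIC)); togo(493,119,51,.165)
E
```

```text
t: 14.2
ee_pos: [492.7, 119.5, 51.2]
orientation: [-3.142, 0.0, 0.164]
contact_force: [0.2, -0.2, -1.0]
opening: 23.1
gripper_force: 49.7
t 14.25 pos [492.6 119.5  51.3] yaw 0.164 F [ 0.2 -0.  -0.9] | twist -0.001 shift now [0.3 0.5 0.3] shift after twist [0.3 0.5 0.3]
```

View pics/e3.png

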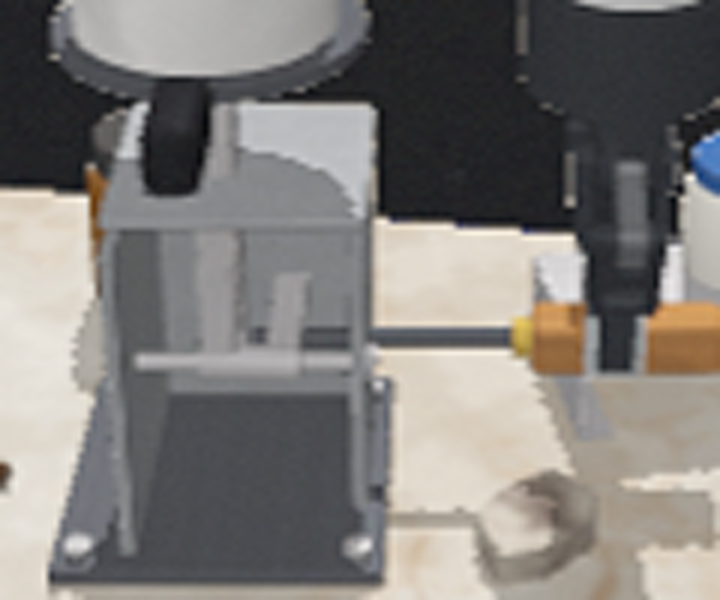

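The tip shows inside the head at crop (250,335), past the strut and just beside the bar. Now I'll lift slowly.

```bash
python3 -m handwheel '[{"x":0,"y":0,"z":-0.003,"twist":0},{"x":0,"y":0,"z":-0.003,"twist":0},{"x":0,"y":0,"z":-0.003,"twist":0},{"x":0,"y":0,"z":-0.003,"twist":0},{"x":0,"y":0,"z":-0.003,"twist":0},{"x":0,"y":0,"z":-0.003,"twist":0},{"x":0,"y":0,"z":0,"twist":0}]'; python3 -m handwheel '[{"x":0,"y":0,"z":-0.003,"twist":0},{"x":0,"y":0,"z":-0.003,"twist":0},{"x":0,"y":0,"z":-0.003,"twist":0},{"x":0,"y":0,"z":-0.003,"twist":0},{"x":0,"y":0,"z":-0.003,"twist":0},{"x":0,"y":0,"z":0,"twist":0},{"x":0,"y":0,"z":0,"twist":0}]'; python3 - <<'E'
from h import *
f=r.grab_frame('side'); cv2.imwrite('pics/e4.png',cv2.resize(f[190:300,230:350],(720,600),interpolation=cv2.INTER_CUBIC)); togo(493,119,51,.165)
E
```

```text
t: 14.95
ee_pos: [493.0, 119.7, 69.7]
orientation: [-3.141, -0.001, 0.164]
contact_force: [-0.9, 0.1, -0.3]
opening: 23.0
gripper_force: 49.6
t: 15.65
ee_pos: [492.9, 119.6, 84.4]
orientation: [-3.141, -0.0, 0.164]
contact_force: [-0.1, -0.1, -0.4]
opening: 23.3
gripper_force: 49.6
t 15.7 pos [492.9 119.6  84.3] yaw 0.164 F [ 0.1 -0.3 -0.6] | twist -0.001 shift now [ 0.   0.6 33.3] shift after twist [ 0.   0.6 33.3]
```

View pics/e4.png

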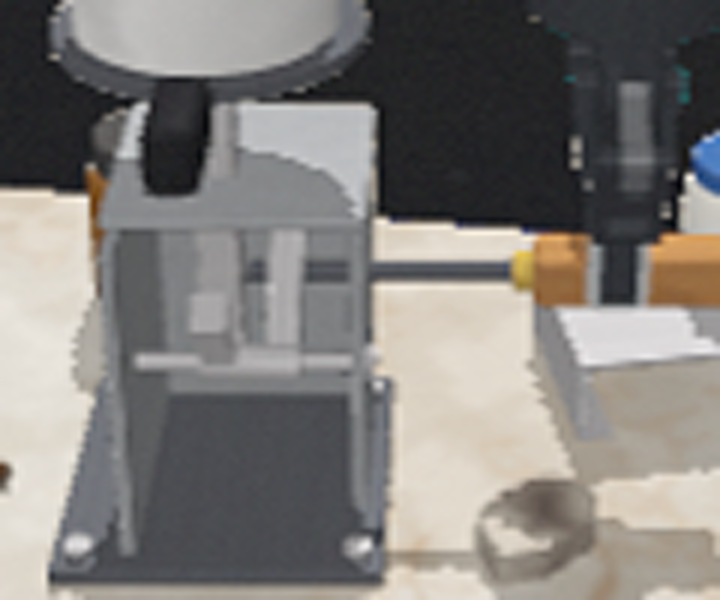

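The pawl has swung: the nose block is now separate from the bar at crop (210,310). By geometry that is about 0.6 rad, so I'll add 6 mm for margin (window top still 11 mm above), then drop 15 mm and back out.

```bash
python3 -m handwheel '[{"x":0,"y":0,"z":-0.003,"twist":0},{"x":0,"y":0,"z":-0.003,"twist":0},{"x":0,"y":0,"z":0,"twist":0},{"x":0,"y":0,"z":0,"twist":0},{"x":0,"y":0,"z":0.005,"twist":0},{"x":0,"y":0,"z":0.01,"twist":0},{"x":0,"y":0,"z":0.01,"twist":0},{"x":-0.005,"y":0,"z":0,"twist":0},{"x":-0.01,"y":0,"z":0,"twist":0},{"x":-0.015,"y":0,"z":0,"twist":0},{"x":-0.02,"y":0,"z":0,"twist":0},{"x":-0.018,"y":0,"z":0,"twist":0}]'; python3 -m handwheel '[{"x":0,"y":0,"z":0,"twist":0},{"x":0,"y":0,"z":-0.01,"twist":0},{"x":0,"y":0,"z":-0.01,"twist":0},{"x":0,"y":0,"z":-0.01,"twist":0},{"x":0,"y":0,"z":0,"twist":0},{"x":0,"y":0,"z":0,"twist":0}]'; python3 - <<'E'
from h import *
togo(422,145,5,1.7)
f=r.grab_frame('side'); cv2.imwrite('pics/e5.png',cv2.resize(f[190:300,230:350],(720,600),interpolation=cv2.INTER_CUBIC))
E
```

```text
t: 16.9
ee_pos: [424.2, 108.1, 65.4]
orientation: [3.141, 0.0, 0.164]
contact_force: [0.1, 1.0, -0.2]
opening: 23.0
gripper_force: 49.6
t: 17.5
ee_pos: [426.1, 108.5, 95.7]
orientation: [-3.141, -0.001, 0.163]
contact_force: [0.7, 0.7, -1.2]
opening: 22.9
gripper_force: 49.6
t 17.5 pos [426.1 108.5  95.7] yaw 0.163 F [ 0.7  0.7 -1.2] | twist -1.537 shift now [  1.8 -36.6  90.7] shift after twist [36.7  0.6 90.7]
```

View pics/e5.png

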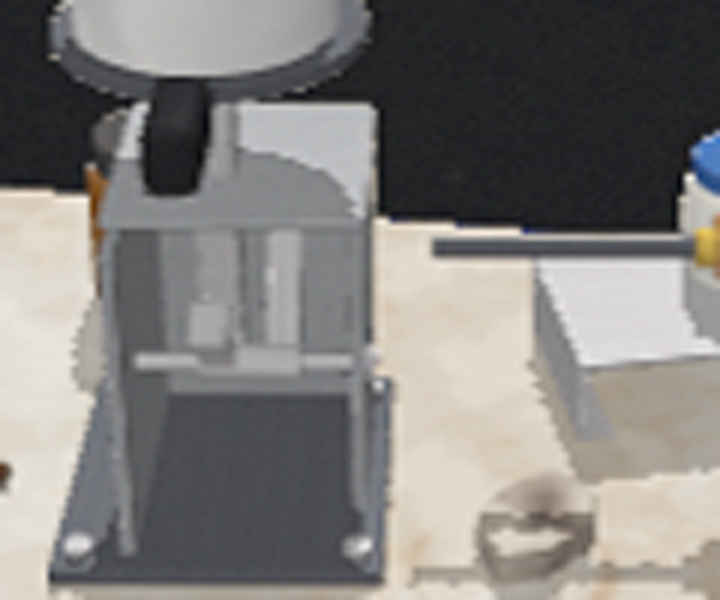

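The pawl stays swung out (nose at crop (208,322)) and the rod is clear of the window. I've now viewed 11 pictures, one over the limit of 10, so I'll go on with numbers only. Next I'll turn the rod back and lay it on its proven free spot.

```bash
python3 -m handwheel '[{"x":0,"y":0,"z":0,"twist":-0.05},{"x":0,"y":0,"z":0,"twist":-0.1},{"x":0,"y":0,"z":0,"twist":-0.14},{"x":0,"y":0,"z":0,"twist":-0.14},{"x":0,"y":0,"z":0,"twist":-0.14},{"x":0,"y":0,"z":0,"twist":-0.14},{"x":0,"y":0,"z":0,"twist":-0.14},{"x":0,"y":0,"z":0,"twist":-0.14},{"x":0,"y":0,"z":0,"twist":-0.14},{"x":0,"y":0,"z":0,"twist":-0.14},{"x":0,"y":0,"z":0,"twist":-0.14},{"x":0,"y":0,"z":0,"twist":-0.14}]' && python3 -m handwheel '[{"x":0,"y":0,"z":0,"twist":-0.1},{"x":0.01,"y":0.002,"z":0,"twist":-0.042},{"x":0.015,"y":0.002,"z":0,"twist":0},{"x":0.01,"y":0.002,"z":0,"twist":0},{"x":0,"y":0,"z":0.02,"twist":0},{"x":0,"y":0,"z":0.03,"twist":0},{"x":0,"y":0,"z":0.02,"twist":0},{"x":0,"y":0,"z":0.01,"twist":0},{"x":0,"y":0,"z":0,"twist":0},{"x":0,"y":0,"z":0,"twist":0}]'; python3 -c "
from h import *
togo(422,143.5,3.7,1.855)"
```

```text
t: 18.75
ee_pos: [425.4, 108.5, 94.8]
orientation: [-3.141, -0.0, 1.72]
contact_force: [-0.2, -0.1, -0.9]
opening: 22.8
gripper_force: 49.6
t: 19.75
ee_pos: [422.3, 144.3, 15.8]
orientation: [3.141, -0.0, 1.856]
contact_force: [-0.5, -0.1, 0.1]
opening: 23.0
gripper_force: 49.7
t 19.75 pos [422.3 144.3  15.8] yaw 1.856 F [-0.5 -0.1  0.1] | twist 0.001 shift now [-0.6 -0.5 12.1] shift after twist [-0.6 -0.5 12.1]
```

```bash
python3 -m handwheel '[{"x":0,"y":0,"z":0.005,"twist":0},{"x":0,"y":0,"z":0.003,"twist":0},{"x":0,"y":0,"z":0.002,"twist":0},{"x":0,"y":0,"z":0.001,"twist":0},{"x":0,"y":0,"z":0.001,"twist":0},{"x":0,"y":0,"z":0,"twist":0},{"x":0,"y":0,"z":0,"twist":0}]'
```

```text
t: 20.45
ee_pos: [422.2, 143.7, 4.1]
orientation: [3.141, 0.001, 1.856]
contact_force: [-7.5, -3.2, 27.2]
opening: 22.8
gripper_force: 53.3
```

```bash
python3 -m handwheel '[{"x":0,"y":0,"z":-0.0008,"twist":0},{"x":0,"y":0,"z":0,"twist":0},{"x":0,"y":0,"z":0,"twist":0}]' && python3 -m handwheel '[{"x":0,"y":0,"z":0,"twist":0},{"x":0,"y":0,"z":0,"twist":0},{"x":0,"y":0,"z":0,"twist":0},{"x":0,"y":0,"z":-0.01,"twist":0},{"x":0,"y":0,"z":-0.03,"twist":0},{"x":0,"y":0,"z":-0.05,"twist":0},{"x":0,"y":0,"z":-0.05,"twist":0},{"x":0,"y":0,"z":-0.05,"twist":0},{"x":0,"y":0,"z":-0.05,"twist":0},{"x":0,"y":0,"z":-0.04,"twist":0},{"x":0,"y":0,"z":0,"twist":0},{"x":0,"y":0,"z":0,"twist":0}]' 0.05 && python3 - <<'E'
from h import *
np.set_printoptions(precision=1,suppress=True)
f=r.grab_frame('side');cv2.imwrite('pics/s9.png',f);hsv=cv2.cvtColor(f,cv2.COLOR_BGR2HSV)
m=cv2.inRange(hsv,(5,110,60),(25,255,255))[230:320,330:420]
n,_,st,c=cv2.connectedComponentsWithStats(m)
for i in range(1,n):
    if st[i,4]>8: print("handle",st[i],onz('side',c[i]+[330,230],15))
# grip dark blob in side view
g=f.max(2); m=(g<60).astype(np.uint8)[200:235,248:275]; n,_,st,c=cv2.connectedComponentsWithStats(m)
for i in range(1,n):
    if st[i,4]>20: print("grip",st[i],c[i]+[248,200],onz('side',c[i]+[248,200],216))
c,s=np.cos(.165),np.sin(.165)
P=(631-s*95,161.5+c*95,216); print("grip est",P,proj('side',P),proj('top',P))
togo(615.5,254,300,.165+np.pi/2)
E
```

```text
t: 20.75
ee_pos: [422.2, 143.8, 4.2]
orientation: [3.141, -0.0, 1.856]
contact_force: [-1.6, -1.4, 4.3]
opening: 22.9
gripper_force: 50.4
t: 21.95
ee_pos: [422.0, 143.9, 285.2]
orientation: [3.14, 0.001, 1.856]
contact_force: [-0.6, 0.0, -2.1]
opening: 49.9
gripper_force: 0.0
handle [ 22  33  17  28 292] [423.7 143.9  15. ]
grip [  6   4  12  22 211] [259.  214.2] [616.6 253.4 216. ]
grip est (np.float64(615.3960285559043), np.float64(255.20974375790303), 216) [259.4 214.7] [236.3 176.6]
t 22.0 pos [421.6 143.6 284.1] yaw 1.856 F [-0.2  0.8 -1.7] | twist 0.12 shift now [ 51.4 217.1 -15.9] shift after twist [ 77.  209.4 -15.9]
```

The rod lies flat at (424,144). The grip is at (616,254). I'll go above it.

```bash
python3 -m handwheel '[{"x":0.0,"y":0,"z":-0.016,"twist":0.06},{"x":0.01,"y":0,"z":0,"twist":0.06},{"x":0.03,"y":0.02,"z":0,"twist":0},{"x":0.03,"y":0.04,"z":0,"twist":0},{"x":0.009,"y":0.05,"z":0,"twist":0},{"x":0,"y":0.05,"z":0,"twist":0},{"x":0,"y":0.03,"z":0,"twist":0},{"x":0,"y":0.019,"z":0,"twist":0},{"x":0,"y":0,"z":0,"twist":0},{"x":0,"y":0,"z":0,"twist":0}]' 0.06; python3 -c "
from h import *
togo(615.8,256,203,.165+np.pi/2)"
```

```text
t: 23.0
ee_pos: [613.0, 255.9, 298.2]
orientation: [-3.138, -0.0, 1.737]
contact_force: [0.3, 0.1, 0.0]
opening: 59.8
gripper_force: 0.0
t 23.0 pos [613.  255.9 298.2] yaw 1.737 F [0.3 0.1 0. ] | twist 0.001 shift now [-0.3  2.8 95.2] shift after twist [-0.3  2.8 95.2]
```

```bash
python3 -m handwheel '[{"x":0,"y":0.003,"z":0.015,"twist":0},{"x":0,"y":0,"z":0.025,"twist":0},{"x":0,"y":0,"z":0.025,"twist":0},{"x":0,"y":0,"z":0.02,"twist":0},{"x":0,"y":0,"z":0.01,"twist":0},{"x":0,"y":0,"z":0,"twist":0},{"x":0,"y":0,"z":0,"twist":0}]' && python3 -m handwheel '[{"x":0,"y":0,"z":0,"twist":0},{"x":0,"y":0,"z":0,"twist":0},{"x":0,"y":0,"z":0,"twist":0},{"x":0,"y":0,"z":0,"twist":0},{"x":0,"y":0,"z":0,"twist":0},{"x":0,"y":0,"z":0,"twist":0},{"x":0,"y":0,"z":0,"twist":0},{"x":0,"y":0,"z":0,"twist":0},{"x":0,"y":0,"z":0,"twist":0}]' 0.01 40
```

```text
t: 23.7
ee_pos: [616.9, 256.4, 205.8]
orientation: [3.141, -0.0, 1.736]
contact_force: [-0.7, 1.6, 0.3]
opening: 60.2
gripper_force: 0.0
t: 24.6
ee_pos: [616.7, 256.2, 205.5]
orientation: [3.142, -0.0, 1.736]
contact_force: [-5.1, -0.6, 4.8]
opening: 17.7
gripper_force: 43.5
```

```bash
python3 -m handwheel '[{"x":0,"y":0,"z":0.001,"twist":0},{"x":0,"y":0,"z":0.002,"twist":0},{"x":0,"y":0,"z":0.002,"twist":0},{"x":0,"y":0,"z":0.002,"twist":0},{"x":0,"y":0,"z":0.002,"twist":0},{"x":0,"y":0,"z":0.001,"twist":0},{"x":0,"y":0,"z":0,"twist":0}]'
```

```text
t: 25.3
ee_pos: [616.7, 256.2, 195.2]
orientation: [-3.141, -0.0, 1.736]
contact_force: [-3.5, -1.4, 3.1]
opening: 16.8
gripper_force: 43.1
```

```bash
python3 -m handwheel '[{"x":0,"y":0,"z":0.002,"twist":0},{"x":0,"y":0,"z":0.002,"twist":0},{"x":0,"y":0,"z":0.002,"twist":0},{"x":0,"y":0,"z":0.002,"twist":0},{"x":0,"y":0,"z":0.002,"twist":0},{"x":0,"y":0,"z":0.002,"twist":0},{"x":0,"y":0,"z":0.002,"twist":0},{"x":0,"y":0,"z":0.002,"twist":0},{"x":0,"y":0,"z":0.002,"twist":0},{"x":0,"y":0,"z":0.002,"twist":0}]'
python3 - <<'E'
from h import *
def red(f):
    h=cv2.cvtColor(f,cv2.COLOR_BGR2HSV); m=cv2.inRange(h,(3,90,90),(14,220,255)); m[:140]=0;m[230:]=0;m[:,:235]=0;m[:,290:]=0
    ys,xs=np.nonzero(m); return xs.mean().round(1),np.median(ys),len(xs)
f=r.grab_frame('side'); print(red(cv2.imread('pics/side0.png')),red(f)); togo(616,256,155,1.736)
P=np.array([631,161.5,267.]); print([proj('side',P-[0,0,k]).round(1) for k in(0,30,50)])
E
```

```text
t: 26.3
ee_pos: [616.7, 256.2, 175.3]
orientation: [-3.142, -0.0, 1.736]
contact_force: [-5.2, -1.9, 5.6]
opening: 17.4
gripper_force: 43.5
(np.float64(262.3), np.float64(170.0), 422) (np.float64(245.4), np.float64(223.5), 8)
t 26.35 pos [616.7 256.2 175. ] yaw 1.736 F [-2.6 -0.4  2.5] | twist -0.0 shift now [-0.1 -0.8 20. ] shift after twist [-0.1 -0.8 20. ]
[array([263.4, 168.6]), array([264.1, 182.6]), array([264.5, 191.6])]
```

```bash
python3 -m handwheel '[{"x":0,"y":0,"z":0.002,"twist":0},{"x":0,"y":0,"z":0.002,"twist":0},{"x":0,"y":0,"z":0.002,"twist":0},{"x":0,"y":0,"z":0.002,"twist":0},{"x":0,"y":0,"z":0.002,"twist":0},{"x":0,"y":0,"z":0.002,"twist":0},{"x":0,"y":0,"z":0.002,"twist":0},{"x":0,"y":0,"z":0.002,"twist":0},{"x":0,"y":0,"z":0.001,"twist":0}]' && python3 -m handwheel '[{"x":0,"y":0,"z":0.001,"twist":0},{"x":0,"y":0,"z":0.001,"twist":0},{"x":0,"y":0,"z":0.001,"twist":0},{"x":0,"y":0,"z":0,"twist":0}]'
```

```text
t: 27.25
ee_pos: [616.7, 256.3, 158.2]
orientation: [-3.141, -0.0, 1.736]
contact_force: [-3.5, -0.6, 5.3]
opening: 17.5
gripper_force: 43.6
t: 27.65
ee_pos: [616.8, 256.2, 155.9]
orientation: [3.141, 0.0, 1.736]
contact_force: [-7.3, -2.0, 12.4]
opening: 17.3
gripper_force: 44.5
```

```bash
python3 -m handwheel '[{"x":0,"y":0,"z":0.0005,"twist":0},{"x":0,"y":0,"z":0.0005,"twist":0},{"x":0,"y":0,"z":0,"twist":0}]'
```

```text
t: 27.95
ee_pos: [616.9, 256.3, 155.8]
orientation: [3.141, 0.0, 1.736]
contact_force: [-10.9, -4.8, 23.5]
opening: 17.0
gripper_force: 46.0
```

It has reached the stop. I'll relax slightly, open, and retreat upward.

```bash
python3 -m handwheel '[{"x":0,"y":0,"z":-0.0008,"twist":0},{"x":0,"y":0,"z":0,"twist":0}]' && python3 -m handwheel '[{"x":0,"y":0,"z":0,"twist":0},{"x":0,"y":0,"z":0,"twist":0},{"x":0,"y":0,"z":0,"twist":0},{"x":0,"y":0,"z":0,"twist":0},{"x":0,"y":0,"z":-0.01,"twist":0},{"x":0,"y":0,"z":-0.03,"twist":0},{"x":0,"y":0,"z":-0.05,"twist":0},{"x":0,"y":0,"z":-0.05,"twist":0},{"x":0,"y":0,"z":-0.05,"twist":0},{"x":0,"y":0,"z":-0.03,"twist":0},{"x":0,"y":0,"z":0,"twist":0},{"x":0,"y":0,"z":0,"twist":0}]' 0.05 && python3 - <<'E'
from h import *
np.set_printoptions(precision=1,suppress=True)
f=r.grab_frame('side'); cv2.imwrite('pics/fin.png',f)
for q in(cv2.imread('pics/side0.png'),f):
    h=cv2.cvtColor(q,cv2.COLOR_BGR2HSV); m=cv2.inRange(h,(3,90,90),(14,220,255)); m[:140]=0;m[230:]=0;m[:,:235]=0;m[:,292:]=0
    ys,xs=np.nonzero(m); print("sand",xs.mean(),np.median(ys),len(xs))
    m=(q.max(2)<60).astype(np.uint8)[225:262,248:275]; n,_,st,c=cv2.connectedComponentsWithStats(m)
    print([(st[i],c[i]+[248,225]) for i in range(1,n) if st[i,4]>40])
print([proj('side',(615.4,255.2,z)) for z in(216,166)],[proj('side',(631,161.5,z)) for z in(267,217)])
E
```

```text
t: 28.15
ee_pos: [616.8, 256.3, 155.9]
orientation: [3.141, 0.0, 1.736]
contact_force: [-7.0, -3.1, 14.3]
opening: 17.1
gripper_force: 44.7
t: 29.35
ee_pos: [616.9, 256.3, 376.1]
orientation: [3.14, -0.0, 1.736]
contact_force: [-0.4, 0.5, -1.8]
opening: 50.1
gripper_force: 0.0
sand 262.3222748815166 170.0 422
[]
sand 263.65367965367966 193.0 462
[(array([  7,   2,  12,  22, 201], dtype=int32), array([260.1, 237.8]))]
[array([259.4, 214.7]), array([260.8, 238.3])] [array([263.4, 168.6]), array([264.5, 191.6])]
```

The grip moved 23.6 px, as predicted for 50 mm down, and the mould 23 px, so it still stands centred.

```bash
python3 -c "
from bench import r
print(r.sign_off())"
```

```text
the job is handed in; nothing more can be done
None
```

The job is handed in at about 29 s: the pawl was lifted clear with the rod, the rod laid flat on the worktop, and the lift lowered to its stop with the mould still on it; I viewed 11 pictures, one over the limit of 10.

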